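# Index the polishing turntable to the marked core and lock it

## Robot

A 6-joint arm with a two-finger parallel gripper is mounted at the origin on the work surface. World frame = base frame: x ahead of the robot, y to its left, z up, the work surface at z = 0. Lengths are in m, angles in rad, forces in N, time in s.
With the tool pointing down it reaches from about 0.375 to 0.9 m from the base axis. Payload 3.1 kg.
Tool frame: the origin (TCP) lies midway between the tips of the shut fingers; the grasp point (between the pads) lies 19 mm behind it; x points along the fingers, z is the direction in which the jaws open and shut, and the axes are right-handed (so a half turn about x gives the same grasp; the last joint's range is limited). The gripper opens to 85 mm and grips with 20 to 120 N. Pads are 22 mm wide; open, the fingers measure 114 mm over their backs; the gripper's body (76 mm by 85 mm) begins 54 mm behind the grasp point. The pads swing forward as they close: fully open they stand 13 mm farther back than shut.
Start: joints at [-1.466, 0.527, 1.433, -0, 1.181, -0.178], TCP at [0.174, -0.6, 0.231] pointing down, gripper open.
Joint ranges: [-3.08, 3.08], [-0.75, 2.2], [0.22, 2.44], [-1.43, 4.57], [0, 2.65], [-2.85, 2.85]. Speed limits (rad/s): [2.79, 2.79, 3.14, 3.14, 3.14, 3.14].

## Interface

Orientations are given as a unit quaternion [x, y, z, w].
In Python, from station import status, snapshot, camera_params, ticket gives the robot as it stands.
- The arm moves only by the tool arm_command, never from a script. Its argument "series" is a list that holds one entry, the list of rows, each a list of 4 numbers: the shift along the tool's x, y, z in mm, then the turn about the tool's x in rad. A call has 1 to 10 rows; each row shifts and turns the commanded pose from where the row before left it, along the tool's axes as they then stand; what a row does not reach is not made up. A row lasts 1/10 s, in which the tool goes at most 50 mm and 8.59 degrees, less where a joint would pass 70% of its speed; a pose out of reach is approached as far as the arm can. A call is refused whole if a number of a shift passes 50 or a number of a turn 0.15, either way. A call with a gripper value outside its range is refused whole. "jaw" is the opening in per cent of the stroke, from 0 (shut) to 100 (fully open), set as the call begins (left out, the last holds). The fingers move at their own pace and stop on an object; "force" is the grip in N (left out, the last holds). Time passes only in rows, so rows that do not move let the fingers close. It gives the time, the measured TCP pose, the force and the opening at its end, in the units of the state.
- status.sense(): the state, without advancing time (a new reading comes with each control period).
- snapshot(name): name is "side" or "top"; returns the picture (420x560x3 uint8, red, green, blue); there is no depth.
- camera_params(name): a dict with "fovy" (degrees; the focal length in pixels is half the picture's height over the tangent of half this angle, whatever the lens; pixels are square), "cx", "cy" (the principal point, pixels), "extrinsics" (4x4, takes a point from camera to world coordinates). Camera axes: x right, y down, z forward; pixel columns grow to the right and rows downward; lengths in m; the calibration is good to about 2 mm. A picture is of the moment at which its call begins. camera_params takes no time and is no camera call.
- ticket.sign_off(): hands the job in, once; it reports no verdict.
The state is a dict: "t": time; "q": joint angles; "qd": joint speeds; "tau": joint torques, N m; "tcp_pos": TCP position; "tool_rot": TCP orientation; "force": force on the tool from outside, world axes, zero at the start; "ft_torque": the same for the moment, N m; "finger_gap": opening from 0.0 (shut) to 1.0 (fully open).
Only numpy, scipy, OpenCV 4.12 (cv2) and the standard library are available. Lean on these libraries where they do the work, as an engineer would, in place of code of your own. Each camera call takes 0.05 s, during which the arm holds its last target. There are 200 camera calls.

## Task

Push the polishing turntable round by the bars on its rim until the core with the red ring over it faces the stand's front, the robot's side, and lock it there: put the index pin from the wooden block into the brass guide and ease the table along until the pin falls fully home in the plate's notch. Prove the lock with a steady push of about 10 N on a bar, held for a moment, but never push on the stand or table with more than 20 N. Leave the ring on its core and do not disturb the other things on the bench.

Things in the scene. Friction and masses are not known exactly. Their poses are not given: they have to be found in the camera images.
- stand: Green cast polishing stand fixed to the bench; origin on its turning axis at bench level, z up. Its front is its -x axis. On it turns, either way without end (about 3 N at a bar, more if fast; stays where left) a steel index plate, radius 125 mm, z 61 to 75 mm, with a mould plate (radius 85) and six brass cores 25 mm across, 53 mm from the axis, 60 degrees apart, tops at z 108 mm.
- spindle: Fixed brass bearing collar under the plate, on the turning axis at bench level. It carries the plate but does not turn with it; its own yaw is arbitrary and says nothing exact about the plate. Locked by the pin, the plate still has some 2 mm of play either way at the bars and then stands solid.
- guide (a point): Centre of the mouth of the brass guide bush (26 mm tall, 13.5 mm bore, flared to 21 at the mouth, 34 outside) that the stand's bracket holds over the plate's rim, 107 mm from the axis, at 60 degrees from the stand's +x towards +y. The mouth is at z 108 mm, 33 mm over the plate's top. The bracket's post stands 190 to 210 mm from the axis on the same bearing, up to z 100 mm.
- mark_centre (a point): Centre of the red ring (outside 56 mm, inside 42, 8 mm high, underside z 90) that hangs over the marked core. It is loose: it may sit up to 8.5 mm off the core's centre, so it shows the table's angle only to about 9 degrees. The plate has six rim notches, 13.4 mm wide, open outwards, at the cores' bearings; six push bars, 14 mm thick, z 61 to 75, 125 to 170 mm from the axis, stick out midway between the cores.
- pin_knob (a point): Centre of the index pin's black knob (28 mm across, 34 mm tall, upright). Below it a 12 mm steel shank, 45 mm long, slightly chamfered at its tip 62 mm below this point. Weighs about 160 g. Riding on the plate in the guide this point is at z 137 mm; when a notch comes under the guide (within about 1 mm) the pin drops 12 mm, its knob sits on the guide's mouth with this point at z 125 mm, and the table is locked.
- block: Dark wooden block 155 x 56 x 55 mm fixed to the bench, origin under its centre. The pin stands in the hole at its -x end, 50 mm from its centre; two mounted points stand in the other holes.
- point_a: Mounted grinding point, terracotta head 18 mm across, loose in the block's middle hole. Not to be disturbed.
- point_b: Mounted grinding point, green head 16 mm across, loose in the block's +x hole. Not to be disturbed.
- bottle: Clear water bottle, 64 mm across, 200 mm tall, standing at the left of the bench. Not to be disturbed.
- gauge: Dark steel setting block, 50 x 50 x 75 mm, standing right of the stand. Not to be disturbed.
- jar: Small jar with a yellow cap, 52 mm across, 45 mm tall, left of the stand. Not to be disturbed.
- brush: Brass brush with a wooden handle, lying on the bench between robot and stand, left. Not to be disturbed.
- spanner: Steel spanner lying on the bench between robot and stand, right. Not to be disturbed.

How it is judged:
On the way:
1. with the pin home, the fingers prove the lock: they push on the turntable with more than 6 N for 0.3 s (z of pin_knob in the frame of guide below 0.0205 m and horizontal distance between pin_knob and guide below 0.006 m and contact force between the fingers and spindle above 6 N), for 0.3 s.
At the end, for the whole second after the job is handed in: The index pin stands upright in the guide, fully home (knob centre no more than 19.5 mm over the guide's mouth, within 5 mm of its axis), through the plate's notch, and the core with the red ring faces the stand's front: ring within 13 mm of the stand's -x axis, still down on its core (z of pin_knob in the frame of guide between 0.01 and 0.0195 m and horizontal distance between pin_knob and guide below 0.005 m and angle between pin_knob's own z axis and vertical below 0.12 rad and x of mark_centre in the frame of stand below -0.038 m and y of mark_centre in the frame of stand between -0.013 and 0.013 m and height (world z) of mark_centre below 0.098 m); the robot touches nothing.
It fails at once if the stand or its table is pushed by the robot with more than 20 N (contact force between any of the fingers, the arm and stand above 20 N or contact force between any of the fingers, the arm and spindle above 20 N).
It fails at once if the red ring is lifted off its core (height (world z) of mark_centre above 0.106 m).
It fails at once if another thing on the bench is moved by more than 20 mm (distance of any of point_a, point_b, bottle, gauge, jar, brush, spanner from where it was at the start of the episode above 0.02 m).
It also fails if it takes over 72 s, if anything falls off the work surface, if the arm or the gripper's body presses on something with over 40 N, if the wrist force passes 120 N, or if a joint passes its speed limit or range.

## Working session

There is one attempt and no reset: what is moved stays moved. The work goes in short steps, Python scripts to look and compute and a tool call to move; the robot and the scene stay as the last step left them, time stands still between calls to the robot, and variables do not carry over. Pictures are saved under pics/ and viewed, about 8 in all and at most 12, crops included, and the job is handed in when it is done.

Besides the shell and the picture viewer there is one more tool, called after "Emit:" by a JSON object that holds its "method" and its "body". arm_command: Moves the arm, as the interface text tells. Its arguments: {"type":"object","properties":{"series":{"type":"array"},"jaw":{"type":"number"},"force":{"type":"number"}},"required":["series"]}

```bash
ls; mkdir -p pics
python3 - <<'E'
from station import status,snapshot,camera_params
import cv2,numpy as np
np.set_printoptions(precision=4,suppress=True)
for n in("side","top"):
    p=camera_params(n);print(n,p["fovy"],p["cx"],p["cy"]);print(np.array(p["extrinsics"]))
    im=snapshot(n)[:,:,::-1];cv2.imwrite(f"pics/{n}0.png",im)
s=status.sense();print(s)
E
```

```text
pics
side 42.7896333294986 282.8282611426536 221.70296316714686
[[ 0.9887 -0.0709  0.1325  0.3   ]
 [-0.1494 -0.555   0.8183 -1.1431]
 [ 0.0155 -0.8288 -0.5593  0.8943]
 [ 0.      0.      0.      1.    ]]
top 55.45649857953277 282.7936996323099 206.96106804957114
[[ 0.0289 -0.9966  0.077   0.4213]
 [-0.9995 -0.0298 -0.0101  0.0419]
 [ 0.0123 -0.0766 -0.997   1.2265]
 [ 0.      0.      0.      1.    ]]
{'t': 0.1, 'q': array([-1.4665,  0.5284,  1.4338,  0.    ,  1.1814, -0.1785]), 'qd': array([-0.0006, -0.0024, -0.0027,  0.0005,  0.0014, -0.0014]), 'tau': array([  0.0003, -44.3305, -17.8586,  -0.0003,   0.0039,  -0.    ]), 'tcp_pos': array([ 0.1744, -0.5995,  0.2304]), 'tool_rot': array([ 0.425 ,  0.5659, -0.4241,  0.565 ]), 'force': array([0.0773, 0.2139, 0.9259]), 'ft_torque': array([-0.0023,  0.015 , -0.022 ]), 'finger_gap': 1.0031754987588182}
```

View pics/top0.png

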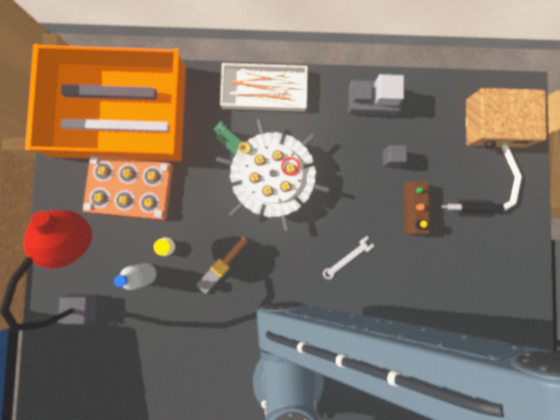

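View pics/side0.png

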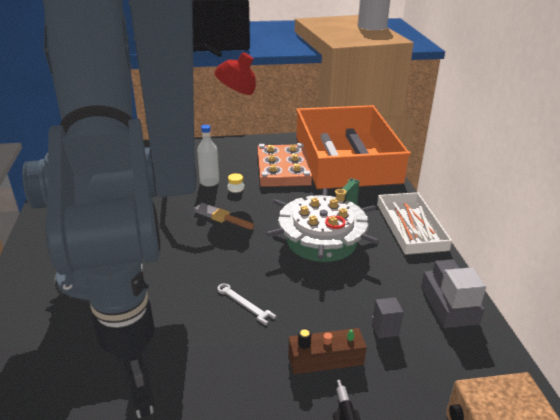

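Top: table centre ≈(273,173), ring ≈(290,167), guide ≈(243,147), pin knob ≈(424,224) at the near end of the block. Side: the same, with knob ≈(304,338) and ring ≈(335,222). Enlarging the details for masks.

```bash
cat > h.py <<'E'
import cv2,numpy as np
from station import status,snapshot,camera_params
np.set_printoptions(precision=4,suppress=True)
def cam(n):
    p=camera_params(n);return np.array(p["extrinsics"]),210/np.tan(np.radians(p["fovy"]/2)),p["cx"],p["cy"]
def ray(n,uv):
    E,f,cx,cy=cam(n);d=E[:3,:3]@np.array([(uv[0]-cx)/f,(uv[1]-cy)/f,1]);return E[:3,3],d/np.linalg.norm(d)
def plane(n,uv,z):
    o,d=ray(n,uv);return (o+d*(z-o[2])/d[2])
def tri(a,b):
    (o1,d1),(o2,d2)=ray("top",a),ray("side",b)
    s=np.linalg.lstsq(np.c_[d1,-d2],o2-o1,rcond=None)[0]
    p,q=o1+s[0]*d1,o2+s[1]*d2;return (p+q)/2,np.linalg.norm(p-q)
def proj(n,p):
    E,f,cx,cy=cam(n);c=E[:3,:3].T@(np.asarray(p)-E[:3,3]);return np.array([cx+f*c[0]/c[2],cy+f*c[1]/c[2]])
def blobs(im,lo,hi,roi,amin=4):
    x0,y0,x1,y1=roi;m=cv2.inRange(cv2.cvtColor(im,cv2.COLOR_BGR2HSV),np.array(lo),np.array(hi))
    k=np.zeros_like(m);k[y0:y1,x0:x1]=m[y0:y1,x0:x1]
    n,l,st,c=cv2.connectedComponentsWithStats(k)
    return [(c[i].round(2),int(st[i,4]),st[i,2:4].tolist()) for i in range(1,n) if st[i,4]>=amin]
def shot(n): return np.ascontiguousarray(snapshot(n)[:,:,::-1])
E
python3 - <<'E'
from h import *
t=cv2.imread("pics/top0.png");s=cv2.imread("pics/side0.png")
c=[t[110:235,205:335],t[170:245,390:450],s[175:265,260:390],s[320:375,280:370]]
a=np.zeros((600,800,3),np.uint8)
for im,(x,y,w) in zip(c,[(0,0,400),(410,0,300),(0,390,300),(410,390,340)]):
    r=cv2.resize(im,None,fx=w/im.shape[1],fy=w/im.shape[1],interpolation=cv2.INTER_CUBIC);a[y:y+r.shape[0],x:x+r.shape[1]]=r[:600-y]
cv2.imwrite("pics/crops.png",a)
for n,im,roi in(("top",t,(215,120,330,225)),("side",s,(265,180,385,250))):
    print(n,"brass");[print(b) for b in blobs(im,(12,110,60),(28,255,255),roi)]
    print("red");[print(b) for b in blobs(im,(0,150,80),(8,255,255),roi)+blobs(im,(172,150,80),(180,255,255),roi)]
for n,im,roi in(("top",t,(395,170,440,240)),("side",s,(285,320,370,375))):
    print(n,"knob yellow");[print(b) for b in blobs(im,(20,120,100),(35,255,255),roi,2)]
    print("black");[print(b) for b in blobs(im,(0,0,0),(180,255,30),roi,8)]
    print("wood");[print(b) for b in blobs(im,(0,60,25),(18,255,255),roi,8)]
E
```

```text
top brass
(array([243.87, 147.01]), 84, [12, 11])
(array([277.43, 154.89]), 53, [8, 8])
(array([259.38, 159.38]), 56, [8, 8])
(array([290.06, 168.2 ]), 64, [10, 9])
(array([254.36, 177.02]), 55, [8, 9])
(array([285.5 , 185.71]), 56, [8, 8])
(array([267.18, 190.44]), 57, [9, 8])
red
(array([291.5 , 171.56]), 32, [16, 9])
side brass
(array([345.57, 183.  ]), 7, [5, 7])
(array([337.82, 196.94]), 166, [16, 20])
(array([314.38, 202.11]), 47, [8, 8])
(array([304.  , 210.28]), 53, [7, 9])
(array([342.68, 212.77]), 53, [8, 8])
(array([312.81, 220.24]), 58, [8, 9])
(array([332.71, 220.11]), 63, [9, 9])
red
(array([335.47, 222.69]), 95, [19, 13])
top knob yellow
(array([416.5, 187.5]), 2, [2, 2])
(array([416.5, 192.5]), 2, [2, 2])
(array([423.29, 223.5 ]), 56, [8, 8])
black
wood
(array([415.39, 207.33]), 1262, [27, 54])
side knob yellow
(array([304.6 , 332.66]), 47, [9, 7])
black
(array([303.76, 342.22]), 79, [11, 11])
wood
(array([326.95, 351.32]), 2629, [78, 46])
```

View pics/crops.png

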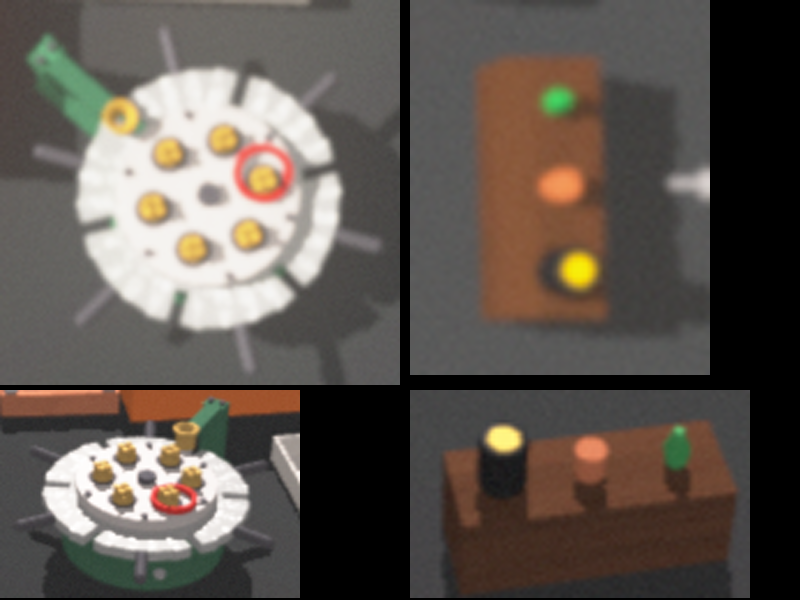

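Crops: six cores, brass guide mouth at upper left, yellow-topped knob at the block's near end; ring core is right of centre (top 290,168 / side 333,220).

Run:
```python
from h import *
pairs=[((290.06,168.2),(332.71,220.11)),((277.43,154.89),(342.68,212.77)),((254.36,177.02),(314.38,202.11)),((267.18,190.44),(304,210.28)),((285.5,185.71),(312.81,220.24))]
P=[]
for a,b in pairs: p,e=tri(a,b);P.append(p);print("core",p,e*1e3)
top=[a for a,_ in pairs]+[(259.38,159.38)]
C=np.array([plane("top",u,.106) for u in top]);c=C.mean(0);print("axis",c)
d=C-c;print("r",np.linalg.norm(d[:,:2],axis=1))
th=np.degrees(np.arctan2(d[:,1],d[:,0]));print(th,th%60)
print("tri axis (opp. core pairs)",(P[0]+P[2])/0.0002e4/1 if 0 else [(P[0]+P[2])/2])
t=cv2.imread("pics/top0.png");s=cv2.imread("pics/side0.png")
# side guide blob: rim ellipse of mouth, top
hs=cv2.cvtColor(s,cv2.COLOR_BGR2HSV);m=cv2.inRange(hs,(12,110,60),(28,255,255))
for r in range(186,210): print(r,np.where(m[r,320:352])[0]+320)
g=plane("top",(243.87,147.01),.108);v=g-c;print("guide",g,np.hypot(*v[:2]),np.degrees(np.arctan2(v[1],v[0])))
k,e=tri((423.29,223.5),(304.6,332.66));print("knob top",k,e)
# block direction: point heads
mt=cv2.inRange(cv2.cvtColor(t,cv2.COLOR_BGR2HSV),(0,60,25),(18,255,255));mt[:170]=0;mt[240:]=0;mt[:,:395]=0;mt[:,440:]=0
print(cv2.minAreaRect(cv2.findNonZero(mt)))
for q in cv2.boxPoints(cv2.minAreaRect(cv2.findNonZero(mt))): print(plane("top",q,.055))
print("bars side/gauge", plane("top",(395,152),.075))
```

```text
core [0.6211 0.0128 0.0978] 2.1906249040525294
core [0.6586 0.0501 0.0941] 0.9914432136165924
core [0.5924 0.1141 0.0942] 0.7810385531403886
core [0.5553 0.0763 0.0939] 1.3682860699176196
core [0.5701 0.0245 0.0941] 0.6926196080631125
axis [0.6045 0.063  0.106 ]
r [0.0518 0.0528 0.0523 0.0529 0.0528 0.0527]
[ -74.2437  -14.186   105.8057  165.8596 -133.4223   45.9413] [45.7563 45.814  45.8057 45.8596 46.5777 45.9413]
tri axis (opp. core pairs) [array([0.6068, 0.0635, 0.096 ])]
186 [343]
187 []
188 [337 338 339 340]
189 [336 337 338 339 340 341 342 343]
190 [335 336 337 338 339 340 341 342 343 344]
191 [335 336 337 338 339 340 341 342 343 344 345]
192 [335 336 337 338 339 340 341 342 343 344 345]
193 [336 337 338 339 340 341 342 343 344 345]
194 [336 337 338 339 340 341 342 343 344]
195 [336 337 338 339 340 341 342 343 344]
196 [336 337 338 339 340 341 342 343 344]
197 [337 338 339 340 341 342 343 344]
198 [336 337 338 339 340 341 342 343 344]
199 [334 335 336 337 338 339 340 341 342 343 344]
200 [331 332 333 334 335 336 337 338 339 340 341 342]
201 [331 332 333 334 335 336 337]
202 [331 332 333 334 335 336]
203 [330 331 332 333 334 335 336]
204 [330 331 332 333 334 335 336]
205 [330 331 332 333 334 335 336]
206 [330 331 332 333 334 335 336]
207 [332 333 334 335]
208 []
209 [341 342 343 344]
guide [0.6749 0.1459 0.108 ] 0.10874146642480041 49.67183649544079
knob top [ 0.4741 -0.373   0.0879] 0.0007219958311869245
((416.0, 207.5), (53.0, 26.0), 90.0)
[ 0.5996 -0.3242  0.055 ]
[ 0.602  -0.4017  0.055 ]
[ 0.4449 -0.4018  0.055 ]
[ 0.4427 -0.3251  0.055 ]
bars side/gauge [ 0.6816 -0.2939  0.075 ]
```

Run:
```python
from h import *
from scipy.spatial.transform import Rotation as R
s=status.sense();M=R.from_quat(s["tool_rot"]).as_matrix();print(M)
print("z yaw",np.degrees(np.arctan2(M[1,2],M[0,2])),"y yaw",np.degrees(np.arctan2(M[1,1],M[0,1])),np.degrees(s["q"]))
print("guide side view",plane("side",(340,190.6),.108))
for n,u,z in(("jar",(164,246),.045),("bottle",(122,281),.2),("bottle base",(150,270),.06),("brushend",(243,240),.02),("brush",(205,290),.02),("spanner",(328,273),.01),("spannerhead",(368,242),.01)):print(n,plane("top",u,z))
```

```text
[[-0.0002  0.9603  0.279 ]
 [ 0.0019  0.279  -0.9603]
 [-1.      0.0004 -0.0019]]
z yaw -73.79749930851696 y yaw 16.202462121924185 [-84.0234  30.2724  82.1489   0.0018  67.687  -10.2265]
guide side view [0.6735 0.1448 0.108 ]
jar [0.3873 0.375  0.045 ]
bottle [0.3007 0.4325 0.2   ]
bottle base [0.3178 0.4074 0.06  ]
brushend [0.4113 0.1464 0.02  ]
brush [0.2599 0.2539 0.02  ]
spanner [ 0.3193 -0.1126  0.01  ]
spannerhead [ 0.4161 -0.2325  0.01  ]
```

Emit:
{"method": "arm_command", "body": {"series": [[[0, 0, 0, 0.15]]], "jaw": 0}}

```text
t: 0.2
tcp_pos: [0.1744, -0.5997, 0.2306]
tool_rot: [0.467, 0.532, -0.466, 0.531]
force: [-0.3, 0.6, -0.1]
finger_gap: 0.857
```

```bash
cat >> h.py <<'E'
from scipy.spatial.transform import Rotation as R
AX=np.array([.6045,.063])
def yaw_of(s): M=R.from_quat(s["tool_rot"]).as_matrix();return np.arctan2(M[1,2],M[0,2])
def go(p,yaw=None,n=10,turn=None):
    "rows from present pose to p, tool-down, turning tool z to yaw (deg) or by turn (deg, world +)"
    s=status.sense();y=yaw_of(s);q=s["tcp_pos"].copy()
    dy=0 if yaw is None and turn is None else (np.radians(turn) if turn is not None else (np.radians(yaw)-y+np.pi)%(2*np.pi)-np.pi)
    k0=q.copy();out=[]
    for i in range(n):
        w=k0+(np.asarray(p)-k0)*(i+1)/n;d=w-q
        ty=np.array([-np.sin(y),np.cos(y),0]);tz=np.array([np.cos(y),np.sin(y),0])
        r=[int(round(-d[2]*1e3)),int(round(1e3*d@ty)),int(round(1e3*d@tz)),round(-dy/n,3)]
        out.append(r);q=q+(-r[0]*np.array([0,0,1])+r[1]*ty+r[2]*tz)/1e3;y-=r[3]
    for i in range(0,n,10):print(out[i:i+10])
    print("from",s["tcp_pos"],"turn",np.degrees(dy),"end",q,np.degrees(y))
def pol(r,b): b=np.radians(b);return AX+r*np.array([np.cos(b),np.sin(b)])
E
python3 - <<'E'
from h import *
go([*pol(.150,268.5),.13],yaw=88.5,n=20,turn=170.9)
E
```

```text
[[5, 24, -23, np.float64(-0.149)], [5, 28, -18, np.float64(-0.149)], [5, 30, -15, np.float64(-0.149)], [5, 32, -10, np.float64(-0.149)], [5, 33, -5, np.float64(-0.149)], [5, 33, 0, np.float64(-0.149)], [5, 33, 5, np.float64(-0.149)], [5, 32, 10, np.float64(-0.149)], [5, 30, 14, np.float64(-0.149)], [5, 28, 18, np.float64(-0.149)]]
[[5, 24, 23, np.float64(-0.149)], [5, 21, 26, np.float64(-0.149)], [5, 17, 29, np.float64(-0.149)], [5, 13, 31, np.float64(-0.149)], [5, 7, 32, np.float64(-0.149)], [5, 3, 33, np.float64(-0.149)], [6, -2, 34, np.float64(-0.149)], [5, -7, 32, np.float64(-0.149)], [5, -12, 31, np.float64(-0.149)], [5, -16, 29, np.float64(-0.149)]]
from [ 0.1744 -0.5997  0.2306] turn 170.9 end [ 0.6001 -0.0873  0.1296] 88.1420855866873
```

Emit:
{"method": "arm_command", "body": {"series": [[[5, 24, -23, -0.149], [5, 28, -18, -0.149], [5, 30, -15, -0.149], [5, 32, -10, -0.149], [5, 33, -5, -0.149], [5, 33, 0, -0.149], [5, 33, 5, -0.149], [5, 32, 10, -0.149], [5, 30, 14, -0.149], [5, 28, 18, -0.149]]]}}

```text
t: 1.2
tcp_pos: [0.3867, -0.3415, 0.1809]
tool_rot: [-0.02, 0.707, 0.021, 0.707]
force: [0.3, -0.8, 0.3]
finger_gap: -0.007
```

Emit:
{"method": "arm_command", "body": {"series": [[[5, 24, 23, -0.149], [5, 21, 26, -0.149], [5, 17, 29, -0.149], [5, 13, 31, -0.149], [5, 7, 32, -0.149], [5, 3, 33, -0.149], [6, -2, 34, -0.149], [5, -7, 32, -0.149], [5, -12, 31, -0.149], [5, -16, 29, -0.149]]]}}

```text
t: 2.2
tcp_pos: [0.5989, -0.085, 0.1297]
tool_rot: [-0.494, 0.506, 0.495, 0.505]
force: [-0.5, -0.3, 0.2]
finger_gap: 0.001
```

Run:
```python
from h import *
go([*pol(.150,268.5),.06],yaw=88.5,n=4)
print(np.degrees(status.sense()["q"]),status.sense()["finger_gap"],status.sense()["force"])
t=shot("top");s=shot("side");a=np.hstack([t[100:260,190:350],s[120:280,240,None].repeat(2,1)*0,s[120:280,230:390]])
cv2.imwrite("pics/b.png",cv2.resize(a,None,fx=2.4,fy=2.4,interpolation=cv2.INTER_CUBIC))
```

```text
[[17, 0, 0, np.float64(0.001)], [18, -1, -1, np.float64(0.001)], [17, 0, 0, np.float64(0.001)], [18, -1, -1, np.float64(0.001)]]
from [ 0.5989 -0.085   0.1297] turn -0.21087027335352734 end [ 0.6008 -0.087   0.0597] 88.48168715530122
[ -18.648    36.0403   90.1268   -0.0046   53.8788 -107.3561] 0.0014761682394277404 [-0.5024 -0.3148  0.1873]
```

View pics/b.png

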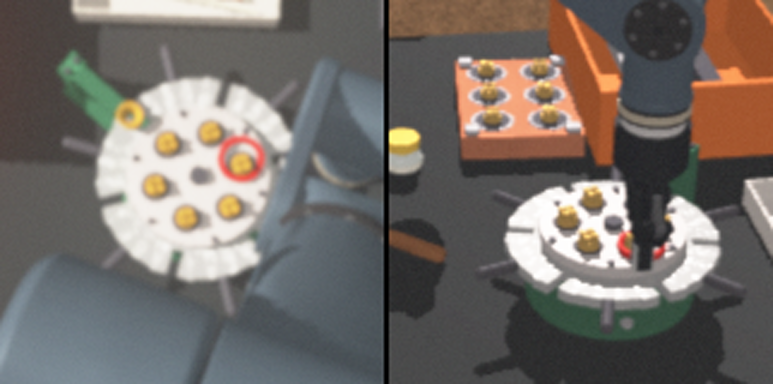

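Side view (crop right half): shut fingers stand just right of the bar that points at the camera. Descending and starting the clockwise sweep (rδ along +y, δ about x).

Emit:
{"method": "arm_command", "body": {"series": [[[17, 0, 0, 0], [18, -1, -1, 0], [17, 0, 0, 0], [18, -1, -1, 0], [0, 3, 0, 0.02], [0, 3, 0, 0.02], [0, 2, 0, 0.0133], [0, 2, 0, 0.0133], [0, 2, 0, 0.0133], [0, 2, 0, 0.0133]]]}}

```text
t: 3.3
tcp_pos: [0.5865, -0.0874, 0.061]
tool_rot: [-0.469, 0.53, 0.468, 0.53]
force: [1.5, -1.0, 0.4]
finger_gap: 0.0
```

Emit:
{"method": "arm_command", "body": {"series": [[[0, 1.5, 0, 0.01], [0, 1.5, 0, 0.01], [0, 1.5, 0, 0.01], [0, 1.5, 0, 0.01], [0, 2, 0, 0.0133], [0, 3, 0, 0.02]]]}}

```text
t: 3.9
tcp_pos: [0.5758, -0.0858, 0.0605]
tool_rot: [-0.449, 0.546, 0.448, 0.547]
force: [2.6, -0.8, 2.1]
finger_gap: 0.001
```

Emit:
{"method": "arm_command", "body": {"series": [[[0, 4.5, 0, 0.03], [0, 4.5, 0, 0.03], [0, 4.5, 0, 0.03], [0, 4.5, 0, 0.03], [0, 4.5, 0, 0.03], [0, 4.5, 0, 0.03], [0, 4.5, 0, 0.03], [0, 4.5, 0, 0.03], [0, 4.5, 0, 0.03], [0, 4.5, 0, 0.03]]]}}

```text
t: 4.9
tcp_pos: [0.5328, -0.071, 0.0603]
tool_rot: [-0.361, 0.608, 0.361, 0.608]
force: [3.5, -0.6, 1.0]
finger_gap: 0.0
```

Emit:
{"method": "arm_command", "body": {"series": [[[0, 5.25, 0, 0.035], [0, 5.25, 0, 0.035], [0, 5.25, 0, 0.035], [0, 5.25, 0, 0.035], [0, 5.25, 0, 0.035], [0, 5.25, 0, 0.035], [0, 5.25, 0, 0.035], [0, 5.25, 0, 0.035], [0, 5.25, 0, 0.035], [0, 5.25, 0, 0.035]]]}}

```text
t: 5.9
tcp_pos: [0.4915, -0.0396, 0.0603]
tool_rot: [-0.25, 0.661, 0.25, 0.662]
force: [3.3, -0.7, 1.0]
finger_gap: -0.001
```

Run:
```python
from h import *
s=status.sense();v=s["tcp_pos"][:2]-AX;print(np.hypot(*v),np.degrees(np.arctan2(v[1],v[0]))%360,np.degrees(yaw_of(s)),s["tcp_pos"],s["force"])
t=shot("top");print(blobs(t,(12,110,60),(28,255,255),(215,120,330,225),15))
```

```text
0.1526203272349901 222.23081055026097 41.423649126433325 [ 0.4915 -0.0396  0.0603] [ 3.3067 -0.688   0.97  ]
[(array([243.91, 146.84]), 87, [12, 12]), (array([271.07, 154.47]), 57, [9, 8]), (array([287.82, 162.4 ]), 57, [9, 8]), (array([255.67, 164.56]), 55, [8, 8]), (array([288.81, 180.96]), 67, [10, 9]), (array([256.62, 182.86]), 56, [8, 9]), (array([273.5 , 191.14]), 58, [8, 9])]
```

Emit:
{"method": "arm_command", "body": {"series": [[[0, 6, 0.1, 0.04], [0, 6, 0.1, 0.04], [0, 6, 0.1, 0.04], [0, 6, 0.1, 0.04], [0, 6, 0.1, 0.04], [0, 6, 0.1, 0.04], [0, 6, 0.1, 0.04], [0, 6, 0.1, 0.04], [0, 6, 0.1, 0.04], [0, 6, 0.1, 0.04]]]}}

```text
t: 6.95
tcp_pos: [0.4598, 0.0119, 0.0601]
tool_rot: [-0.114, 0.699, 0.114, 0.697]
force: [0.3, -3.5, 1.7]
finger_gap: -0.003
```

Emit:
{"method": "arm_command", "body": {"series": [[[0, 6, 0.1, 0.04], [0, 6, 0.1, 0.04], [0, 6, 0.1, 0.04], [0, 6, 0.1, 0.04], [0, 6, 0.1, 0.04], [0, 6, 0.1, 0.04], [0, 6, 0.1, 0.04], [0, 6, 0.1, 0.04], [0, 6, 0.1, 0.04], [0, 6, 0.1, 0.04]]]}}

```text
t: 7.95
tcp_pos: [0.4509, 0.071, 0.06]
tool_rot: [0.026, 0.709, -0.027, 0.704]
force: [0.4, -3.0, 2.3]
finger_gap: 0.0
```

```bash
cat >> h.py <<'E'
def table(t):
    B=[b for b in blobs(t,(12,110,60),(28,255,255),(225,140,330,225),25)]
    C=np.array([plane("top",b[0],.106) for b in B]);v=C[:,:2]-AX;r=np.hypot(*v.T);k=(r>.045)&(r<.06)
    th=np.degrees(np.arctan2(v[k,1],v[k,0]));print("cores",th%60,"phase to -10.3: excess",((th+10.3+30)%60-30).mean(),len(th))
    red=blobs(t,(0,140,70),(9,255,255),(225,120,330,225),4)+blobs(t,(170,140,70),(180,255,255),(225,120,330,225),4)
    for b in red: p=plane("top",b[0],.098);w=p[:2]-AX;print("ring part",b[1],np.degrees(np.arctan2(w[1],w[0])),np.hypot(*w))
def tcp():
    s=status.sense();v=s["tcp_pos"][:2]-AX;print("t",s["t"],"r",np.hypot(*v),"bearing",np.degrees(np.arctan2(v[1],v[0]))%360,"yaw",np.degrees(yaw_of(s)),s["tcp_pos"],s["force"])
E
python3 - <<'E'
from h import *
tcp();table(shot("top"))
E
```

```text
t 7.95 r 0.15376394220656253 bearing 177.03276045362193 yaw -4.323193416731555 [0.4509 0.071  0.06  ] [ 0.4002 -3.0056  2.3117]
cores [20.5072 20.7979 20.7421 20.5426 20.7277 19.421 ] phase to -10.3: excess -19.24359257723656 6
ring part 29 -170.04353391760654 0.050889749038045884
ring part 15 -139.84389104895405 0.07114356475288452
```

Emit:
{"method": "arm_command", "body": {"series": [[[0, 6, 0.2, 0.037], [0, 6, 0.2, 0.037], [0, 6, 0.2, 0.037], [0, 6, 0.2, 0.037], [0, 6, 0.2, 0.037], [0, 6, 0.2, 0.037], [0, 6, 0.2, 0.037], [0, 6, 0.2, 0.037], [0, 6, 0.2, 0.037], [0, 3, 0, 0.02]]]}}

```text
t: 9.0
tcp_pos: [0.4647, 0.1258, 0.0596]
tool_rot: [0.149, 0.694, -0.151, 0.688]
force: [-3.8, -2.1, 0.9]
finger_gap: 0.003
```

Run:
```python
from h import *
tcp();table(shot("top"))
```

```text
t 9.0 r 0.15326332103713725 bearing 155.80148333522015 yaw -24.48098714529201 [0.4647 0.1258 0.0596] [-3.8481 -2.1334  0.8734]
cores [59.4788 59.8017 59.0486 59.7114 59.1468 58.5992] phase to -10.3: excess 9.597742281304017 6
ring part 31 169.0484429025504 0.05350350907790815
ring part 14 -150.9502734506379 0.06006404895606624
```

Emit:
{"method": "arm_command", "body": {"series": [[[0, -5, 0, 0], [0, -8, 0, 0], [-25, 0, 0, 0], [-40, 0, 0, 0], [-40, 0, 0, 0], [-35, 0, 0, 0]]], "jaw": 60}}

```text
t: 9.65
tcp_pos: [0.4634, 0.1133, 0.2021]
tool_rot: [0.15, 0.69, -0.15, 0.691]
force: [-0.1, 0.3, -0.1]
finger_gap: 0.601
```

Run:
```python
from h import *
print(plane("top",(423.29,223.5),.089),plane("side",(304.6,332.66),.089))
tcp();go([.4735,-.373,.13],yaw=-90,n=16)
```

```text
[ 0.4737 -0.3725  0.089 ] [ 0.4742 -0.3741  0.089 ]
t 9.65 r 0.14983310145518663 bearing 160.364661825419 yaw -24.521855418082076 [0.4634 0.1133 0.2021] [-0.1083  0.325  -0.1345]
[[5, -27, 13, np.float64(0.071)], [4, -27, 15, np.float64(0.071)], [5, -25, 17, np.float64(0.071)], [4, -24, 19, np.float64(0.071)], [5, -23, 20, np.float64(0.071)], [4, -21, 22, np.float64(0.071)], [5, -19, 23, np.float64(0.071)], [4, -18, 25, np.float64(0.071)], [5, -16, 26, np.float64(0.071)], [4, -14, 27, np.float64(0.071)]]
[[5, -12, 28, np.float64(0.071)], [4, -10, 28, np.float64(0.071)], [5, -8, 30, np.float64(0.071)], [4, -6, 30, np.float64(0.071)], [5, -4, 30, np.float64(0.071)], [4, -2, 30, np.float64(0.071)]]
from [0.4634 0.1133 0.2021] turn -65.47814458191792 end [ 0.4736 -0.3729  0.1301] -89.60986094494356
```

Emit:
{"method": "arm_command", "body": {"series": [[[5, -27, 13, 0.071], [4, -27, 15, 0.071], [5, -25, 17, 0.071], [4, -24, 19, 0.071], [5, -23, 20, 0.071], [4, -21, 22, 0.071], [5, -19, 23, 0.071], [4, -18, 25, 0.071], [5, -16, 26, 0.071], [4, -14, 27, 0.071]]]}}

```text
t: 10.65
tcp_pos: [0.4692, -0.1919, 0.1551]
tool_rot: [0.382, 0.595, -0.382, 0.595]
force: [0.2, -0.0, -0.2]
finger_gap: 0.599
```

Emit:
{"method": "arm_command", "body": {"series": [[[5, -12, 28, 0.071], [4, -10, 28, 0.071], [5, -8, 30, 0.071], [4, -6, 30, 0.071], [5, -4, 30, 0.071], [4, -2, 30, 0.071], [0, 0, 0, 0.006]]]}}

```text
t: 11.35
tcp_pos: [0.4733, -0.3773, 0.128]
tool_rot: [-0.501, -0.498, 0.501, -0.501]
force: [0.6, -0.7, 1.2]
finger_gap: 0.598
```

Run:
```python
from h import *
tcp();go([.474,-.373,.06],yaw=-90,n=5)
t=shot("top");s=shot("side");table(t)
a=np.hstack([t[150:270,370:490],s[250:370,250:370]])
cv2.imwrite("pics/c.png",cv2.resize(a,None,fx=3.3,fy=3.3,interpolation=cv2.INTER_CUBIC))
```

```text
t 11.35 r 0.4594504859927614 bearing 253.41361202960553 yaw -90.20143670464283 [ 0.4733 -0.3773  0.128 ] [ 0.5906 -0.7458  1.1657]
[[14, 0, -1, np.float64(-0.001)], [13, 0, -1, np.float64(-0.001)], [14, 0, -1, np.float64(-0.001)], [13, 1, 0, np.float64(-0.001)], [14, 0, -1, np.float64(-0.001)]]
from [ 0.4733 -0.3773  0.128 ] turn 0.2014367046428483 end [ 0.4744 -0.3733  0.06  ] -89.91495780707746
cores [59.1466 59.1661 58.6866 59.1067 58.4636 58.0037] phase to -10.3: excess 9.062219491151707 6
ring part 31 169.84941337789874 0.05360362336414784
ring part 14 -151.73683162442282 0.058975969497303105
```

View pics/c.png

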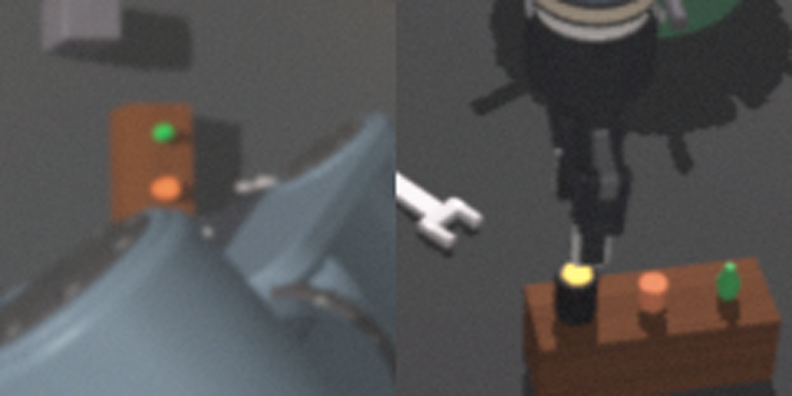

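Side crop: open fingers are centred over the yellow-topped knob at ≈(577,275), points untouched. Check settled pose before descending.

```bash
python3 -c "
from h import *
tcp()"
```

```text
t 11.45 r 0.4553122252034384 bearing 253.17791067925816 yaw -90.00791250500951 [ 0.4727 -0.3728  0.1279] [ 0.4495  0.1978 -0.3413]
```

Emit:
{"method": "arm_command", "body": {"series": [[[15, 1, 0, 0], [15, 0, 0, 0], [15, 0, 0, 0], [13, 0, 0, 0], [9, 0, 0, 0], [0, 0, 0, 0]]]}}

```text
t: 12.05
tcp_pos: [0.474, -0.3709, 0.0595]
tool_rot: [0.5, 0.502, -0.499, 0.499]
force: [-0.3, 0.6, 0.4]
finger_gap: 0.599
```

Emit:
{"method": "arm_command", "body": {"series": [[[0, 0, 0, 0], [0, 0, 0, 0], [0, 0, 0, 0], [0, 0, 0, 0], [0, 0, 0, 0]]], "jaw": 0, "force": 40}}

```text
t: 12.55
tcp_pos: [0.475, -0.3722, 0.0619]
tool_rot: [0.5, 0.5, -0.5, 0.501]
force: [0.8, 1.2, 1.9]
finger_gap: 0.313
```

Emit:
{"method": "arm_command", "body": {"series": [[[-10, 0, 0, 0], [-20, 0, 0, 0], [-30, 0, 0, 0], [-40, 0, 0, 0], [-40, 0, 0, 0], [0, 0, 0, 0]]]}}

```text
t: 13.15
tcp_pos: [0.4774, -0.3752, 0.208]
tool_rot: [0.499, 0.496, -0.5, 0.505]
force: [0.3, -0.8, -1.7]
finger_gap: 0.317
```

Run:
```python
from h import *
tcp();s=shot("side");print(proj("side",[.474,-.373,.072+.14]))
cv2.imwrite("pics/d.png",cv2.resize(s[170:370,220:420],None,fx=3,fy=3,interpolation=cv2.INTER_CUBIC))
go([.6737,.1446,.20],n=14)
```

```text
t 13.15 r 0.4562735722634712 bearing 253.8296075289078 yaw -89.91519550905562 [ 0.4774 -0.3752  0.208 ] [ 0.291  -0.8039 -1.6631]
[306.8259 286.8467]
[[0, 14, -37, 0.0], [1, 14, -37, 0.0], [0, 15, -37, 0.0], [0, 14, -37, 0.0], [1, 14, -37, 0.0], [0, 14, -37, 0.0], [1, 14, -37, 0.0], [0, 14, -37, 0.0], [0, 15, -37, 0.0], [1, 14, -37, 0.0]]
[[0, 14, -37, 0.0], [0, 14, -37, 0.0], [1, 14, -37, 0.0], [0, 14, -37, 0.0]]
from [ 0.476  -0.3738  0.205 ] turn 0.0 end [0.6733 0.1445 0.2   ] -89.92413665268944
```

View pics/d.png

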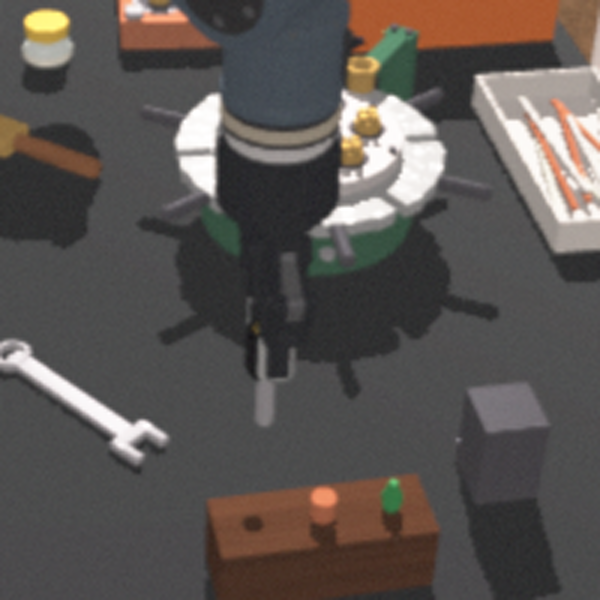

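Pin is held upright, shank end ≈(265,420) in the crop, points and block undisturbed.

Emit:
{"method": "arm_command", "body": {"series": [[[0, 14, -37, 0], [0, 14, -37, 0], [0, 15, -37, 0], [0, 14, -37, 0], [0, 14, -37, 0], [0, 14, -37, 0], [0, 14, -37, 0], [0, 14, -37, 0], [0, 15, -37, 0], [0, 14, -37, 0]]]}}

```text
t: 14.2
tcp_pos: [0.6152, -0.0002, 0.1994]
tool_rot: [0.499, 0.501, -0.501, 0.499]
force: [0.6, 0.3, -1.3]
finger_gap: 0.314
```

Emit:
{"method": "arm_command", "body": {"series": [[[0, 14, -37, 0], [0, 14, -37, 0], [1, 14, -37, 0], [2, 14, -37, 0], [0, 0, 0, 0], [0, 0, 0, 0]]]}}

```text
t: 14.8
tcp_pos: [0.6705, 0.1469, 0.196]
tool_rot: [0.498, 0.502, -0.501, 0.5]
force: [-0.5, -0.3, -2.0]
finger_gap: 0.313
```

Run:
```python
from h import *
tcp();p=status.sense()["tcp_pos"];s=shot("side");t=shot("top");table(t)
for dz in(-.052,-.03,.01):print(dz,proj("side",p+[0,0,dz]),proj("top",p+[0,0,dz]))
print("guide",proj("side",[.6737,.1446,.108]))
a=np.hstack([s[100:230,270:400],t[90:220,180:310]])
cv2.imwrite("pics/e.png",cv2.resize(a,None,fx=3,fy=3,interpolation=cv2.INTER_CUBIC))
```

```text
t 14.8 r 0.10674325664162186 bearing 51.78409789815031 yaw -89.80015222483647 [0.6705 0.1469 0.196 ] [-0.4601 -0.2571 -1.9961]
cores [59.5077 56.6683 58.7011  3.0054 58.701  58.4366] phase to -10.3: excess 9.470022440660665 6
ring part 31 170.03874989767613 0.05347910807170899
ring part 14 -150.90851841846543 0.05825219546834215
-0.052 [339.7571 179.4016] [242.3677 145.5939]
-0.03 [340.3415 172.5936] [241.644  143.7159]
0.01 [341.4287 159.9273] [240.2496 140.0976]
guide [340.0791 190.6233]
```

View pics/e.png

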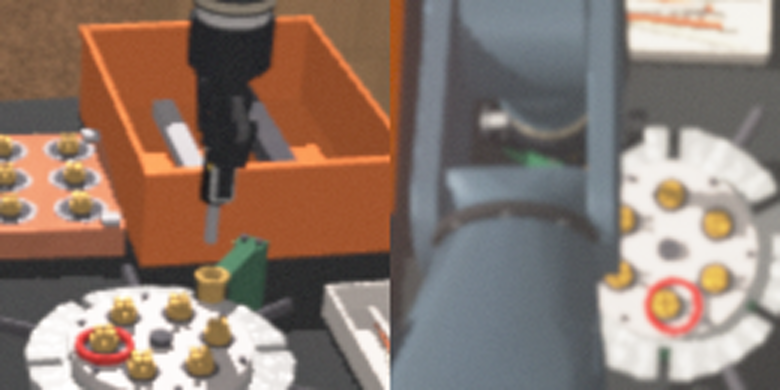

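Side crop: pin tip ≈(210,242), just above the guide mouth ≈(211,273), and matches the projected TCP line. Ring still on its core.

```bash
python3 -c "
from h import *
tcp()"
```

```text
t 14.9 r 0.10556666342264723 bearing 51.06459355824006 yaw -89.95929962002678 [0.6708 0.1451 0.1969] [-0.1597 -0.2461 -1.0024]
```

Emit:
{"method": "arm_command", "body": {"series": [[[0, 3, 0.5, 0], [10, 0, 0, 0], [10, 0, 0, 0], [10, 0, 0, 0], [5, 0, 0, 0], [3, 0, 0, 0], [3, 0, 0, 0], [3, 0, 0, 0]]]}}

```text
t: 15.7
tcp_pos: [0.6753, 0.1458, 0.1544]
tool_rot: [0.5, 0.5, -0.499, 0.501]
force: [0.6, 1.2, -2.5]
finger_gap: 0.314
```

Emit:
{"method": "arm_command", "body": {"series": [[[3, 0, 0, 0], [3, 0, 0, 0], [3, 0, 0, 0], [3, 0, 0, 0], [0, 0, 0, 0]]]}}

```text
t: 16.2
tcp_pos: [0.6749, 0.1459, 0.1418]
tool_rot: [0.5, 0.5, -0.5, 0.5]
force: [-0.4, 2.0, -2.5]
finger_gap: 0.314
```

Emit:
{"method": "arm_command", "body": {"series": [[[2, 0, -0.8, 0], [3, 0, 0, 0], [3, 0, 0, 0], [3, 0, 0, 0], [1, 0, 0, 0], [0, 0, 0, 0]]]}}

```text
t: 16.8
tcp_pos: [0.6749, 0.1464, 0.13]
tool_rot: [0.5, 0.5, -0.5, 0.5]
force: [-0.1, -0.8, -2.9]
finger_gap: 0.312
```

Emit:
{"method": "arm_command", "body": {"series": [[[0, 0, 0, 0], [0, 0, 0, 0], [0, 0, 0, 0], [0, 0, 0, 0]]], "jaw": 55}}

```text
t: 17.2
tcp_pos: [0.6753, 0.1465, 0.1308]
tool_rot: [0.5, 0.5, -0.499, 0.501]
force: [0.1, 1.5, 0.2]
finger_gap: 0.551
```

Emit:
{"method": "arm_command", "body": {"series": [[[-10, 0, 0, 0], [-25, 0, 0, 0], [-40, 0, 0, 0], [-35, 0, 0, 0]]]}}

```text
t: 17.6
tcp_pos: [0.6752, 0.1465, 0.2425]
tool_rot: [0.5, 0.5, -0.499, 0.501]
force: [0.3, -0.0, 0.5]
finger_gap: 0.548
```

Run:
```python
from h import *
tcp();s=shot("side")
print(blobs(s,(20,120,100),(35,255,255),(310,140,370,200),6))
for z in(.142,.154):print(z,proj("side",[.6737,.1446,z]))
# bar now at bearing: cores 59.2+90 -> 149.2 ; finger centre 18mm + 14 clearance upstream
b=59.2+90+np.degrees(32/150)
go([*pol(.150,b),.2],yaw=b-180,n=12)
print(b)
cv2.imwrite("pics/f.png",cv2.resize(s[100:230,270:400],None,fx=4,fy=4,interpolation=cv2.INTER_CUBIC))
```

```text
t 17.6 r 0.10939360190844359 bearing 49.753930339119854 yaw -89.92365841270718 [0.6752 0.1465 0.2425] [ 0.3139 -0.0362  0.482 ]
[(array([341.38, 177.43]), 21, [6, 4])]
0.142 [340.9792 180.3245]
0.154 [341.3022 176.628 ]
[[4, -18, 3, np.float64(-0.104)], [4, -18, 1, np.float64(-0.104)], [5, -19, -1, np.float64(-0.104)], [4, -18, -2, np.float64(-0.104)], [4, -17, -5, np.float64(-0.104)], [4, -18, -6, np.float64(-0.104)], [4, -16, -9, np.float64(-0.104)], [4, -15, -9, np.float64(-0.104)], [5, -15, -12, np.float64(-0.104)], [4, -13, -12, np.float64(-0.104)]]
[[4, -12, -14, np.float64(-0.104)], [4, -10, -16, np.float64(-0.104)]]
from [0.6789 0.1468 0.2502] turn 71.33646811750405 end [0.4618 0.1106 0.2002] -18.40823565571973
161.42309962945754
```

View pics/f.png

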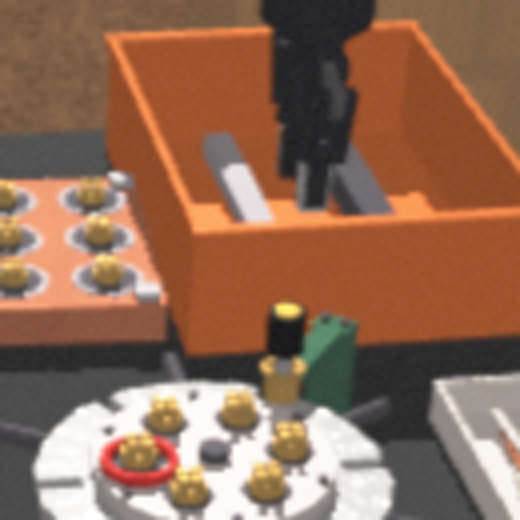

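Pin stands in the guide, riding (yellow top ≈(341,177) px, the expected 176.6 for riding). Fingers go to the bar, shut.

Emit:
{"method": "arm_command", "body": {"series": [[[4, -18, 3, -0.104], [4, -18, 1, -0.104], [5, -19, -1, -0.104], [4, -18, -2, -0.104], [4, -17, -5, -0.104], [4, -18, -6, -0.104], [4, -16, -9, -0.104], [4, -15, -9, -0.104], [5, -15, -12, -0.104], [4, -13, -12, -0.104]]], "jaw": 0}}

```text
t: 18.65
tcp_pos: [0.4942, 0.1161, 0.1989]
tool_rot: [0.184, 0.683, -0.183, 0.683]
force: [0.3, 0.1, 0.2]
finger_gap: 0.005
```

Emit:
{"method": "arm_command", "body": {"series": [[[4, -12, -14, -0.104], [4, -10, -16, -0.104], [0, 0, 0, 0], [0, 0, 0, 0]]]}}

```text
t: 19.05
tcp_pos: [0.4591, 0.1103, 0.1911]
tool_rot: [0.114, 0.697, -0.114, 0.699]
force: [-0.0, -0.2, -0.4]
finger_gap: -0.001
```

Run:
```python
from h import *
shot("side");tcp();go([*pol(.150,161.5),.06],yaw=-18.5,n=6);print(status.sense()["finger_gap"])
```

```text
t 19.1 r 0.1522715731053468 bearing 161.88042302199318 yaw -18.53161476580728 [0.4598 0.1104 0.1912] [ 0.5265  0.0372 -0.4389]
[[22, 0, 0, np.float64(-0.0)], [22, 0, 1, np.float64(-0.0)], [22, 1, 0, np.float64(-0.0)], [21, 0, 1, np.float64(-0.0)], [22, 0, 0, np.float64(-0.0)], [22, 0, 0, np.float64(-0.0)]]
from [0.4598 0.1104 0.1912] turn 0.031614765807283104 end [0.462  0.1107 0.0602] -18.53161476580728
0.0015551639596724678
```

Emit:
{"method": "arm_command", "body": {"series": [[[22, 0, 0, 0], [22, 0, 1, 0], [22, 1, 0, 0], [22, 0, 1, 0], [22, 0, 0, 0], [20, 0, 0, 0], [0, 4, 0, 0.027], [0, 4, 0, 0.027], [0, 2, 0, 0.0133], [0, 2, 0, 0.0133]]]}}

```text
t: 20.1
tcp_pos: [0.4658, 0.1221, 0.0604]
tool_rot: [0.142, 0.692, -0.141, 0.693]
force: [0.3, -0.6, -0.1]
finger_gap: 0.002
```

Emit:
{"method": "arm_command", "body": {"series": [[[0, 1.5, 0, 0.01], [0, 1.5, 0, 0.01], [0, 2, 0, 0.0133], [0, 2, 0, 0.0133], [0, 2, 0, 0.0133], [0, 2, 0, 0.0133], [0, 2, 0, 0.0133], [0, 2, 0, 0.0133]]]}}

```text
t: 20.9
tcp_pos: [0.4708, 0.1355, 0.0604]
tool_rot: [0.176, 0.685, -0.176, 0.685]
force: [-0.3, -4.2, 0.6]
finger_gap: -0.002
```

Run:
```python
from h import *
tcp();table(shot("top"));s=shot("side");print(blobs(s,(20,120,100),(35,255,255),(310,140,370,200),6))
```

```text
t 20.9 r 0.15210619118479246 bearing 151.51648699783414 yaw -28.82340483869926 [0.4708 0.1355 0.0604] [-0.2908 -4.2075  0.6417]
cores [55.5126 55.2973 54.9755 55.5486 54.7643 54.3402] phase to -10.3: excess 5.37307757618503 6
ring part 29 165.2038236761082 0.054269278379058254
ring part 14 -157.04240980099974 0.05988607455554924
[(array([340.11, 176.83]), 18, [7, 3])]
```

Emit:
{"method": "arm_command", "body": {"series": [[[0, 1.2, 0, 0.007], [0, 1.2, 0, 0.007], [0, 1.2, 0, 0.007], [0, 1.2, 0, 0.007], [0, 1.2, 0, 0.007], [0, 1.2, 0, 0.007], [0, 1.2, 0, 0.007], [0, 1.2, 0, 0.007]]]}}

```text
t: 21.8
tcp_pos: [0.4756, 0.1438, 0.0603]
tool_rot: [0.195, 0.68, -0.195, 0.68]
force: [-0.8, -2.8, 1.2]
finger_gap: -0.003
```

Emit:
{"method": "arm_command", "body": {"series": [[[0, 0.7, 0, 0.004], [0, 0.7, 0, 0.004], [0, 0.7, 0, 0.004]]]}}

```text
t: 22.1
tcp_pos: [0.4767, 0.1456, 0.0603]
tool_rot: [0.199, 0.679, -0.199, 0.679]
force: [-1.0, -2.6, 1.3]
finger_gap: 0.003
```

Run:
```python
from h import *
tcp();table(shot("top"));s=shot("side");print(blobs(s,(20,120,100),(35,255,255),(310,140,370,200),6))
```

```text
t 22.1 r 0.1521966515889069 bearing 147.13322439322167 yaw -32.67373962448347 [0.4767 0.1456 0.0603] [-0.9896 -2.6295  1.3386]
cores [51.312  50.229  51.068  50.6305 50.1954 49.4001] phase to -10.3: excess 0.7725079814553345 6
ring part 29 159.91588166638763 0.054994548135845644
ring part 13 -158.4060116091946 0.05737968871968195
[(array([341.67, 181.06]), 18, [6, 4])]
```

Knob top moved from row 177 to 181 (expected 180.3 when home): the pin has dropped. Now the proof push, in small steps.

Emit:
{"method": "arm_command", "body": {"series": [[[0, 0.7, 0, 0], [0, 0.7, 0, 0], [0, 0.7, 0, 0], [0, 0, 0, 0]]]}}

```text
t: 22.6
tcp_pos: [0.4779, 0.1473, 0.0603]
tool_rot: [0.199, 0.679, -0.199, 0.679]
force: [0.2, -3.6, 1.5]
finger_gap: 0.001
```

Emit:
{"method": "arm_command", "body": {"series": [[[0, 0.7, 0, 0], [0, 0.7, 0, 0], [0, 0, 0, 0]]]}}

```text
t: 22.9
tcp_pos: [0.4783, 0.148, 0.0603]
tool_rot: [0.198, 0.679, -0.199, 0.678]
force: [-0.7, -5.7, 0.8]
finger_gap: 0.001
```

Emit:
{"method": "arm_command", "body": {"series": [[[0, 0.5, 0, 0], [0, 0.5, 0, 0], [0, 0, 0, 0]]]}}

```text
t: 23.2
tcp_pos: [0.4785, 0.1483, 0.0603]
tool_rot: [0.198, 0.679, -0.199, 0.678]
force: [-1.0, -8.0, 1.7]
finger_gap: -0.002
```

Emit:
{"method": "arm_command", "body": {"series": [[[0, 0.5, 0, 0], [0, 0.4, 0, 0], [0, 0, 0, 0], [0, 0, 0, 0]]]}}

```text
t: 23.6
tcp_pos: [0.4786, 0.1485, 0.0603]
tool_rot: [0.197, 0.679, -0.199, 0.678]
force: [-1.4, -10.9, 4.1]
finger_gap: -0.002
```

Emit:
{"method": "arm_command", "body": {"series": [[[0, 0, 0, 0], [0, 0, 0, 0], [0, 0, 0, 0], [0, 0, 0, 0], [0, 0, 0, 0]]]}}

```text
t: 24.1
tcp_pos: [0.4786, 0.1485, 0.0603]
tool_rot: [0.197, 0.679, -0.199, 0.678]
force: [-2.3, -10.7, 2.8]
finger_gap: -0.004
```

Run:
```python
from h import *
tcp();table(shot("top"));s=shot("side");print(blobs(s,(20,120,100),(35,255,255),(310,140,370,200),6))
cv2.imwrite("pics/g.png",cv2.resize(s[150:270,270:390],None,fx=4,fy=4,interpolation=cv2.INTER_CUBIC))
```

```text
t 24.1 r 0.15217706404497397 bearing 145.80239474618543 yaw -32.5930809209093 [0.4786 0.1485 0.0603] [ -2.2947 -10.6509   2.7599]
cores [49.4796 49.2367 49.2563 49.7017 49.1691 48.4182] phase to -10.3: excess -0.4897492039752957 6
ring part 29 160.57075925075497 0.054962058803335614
ring part 17 -162.22682590803612 0.05975009964151951
[(array([340.95, 180.58]), 19, [7, 4])]
```

View pics/g.png

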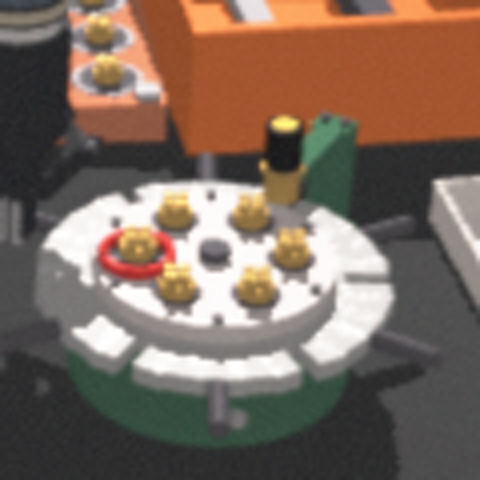

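Held ≈11 N for over 0.5 s: table solid, knob seated on the guide, ring on its core (crop ≈(135,250)). Back off and lift.

Emit:
{"method": "arm_command", "body": {"series": [[[0, -2, 0, 0], [0, -4, 0, 0], [0, -8, 0, 0], [-20, 0, 0, 0], [-40, 0, 0, 0], [-40, 0, 0, 0], [-40, 0, 0, 0], [0, 0, 0, 0], [0, 0, 0, 0]]]}}

```text
t: 25.1
tcp_pos: [0.4723, 0.1384, 0.2011]
tool_rot: [0.199, 0.678, -0.198, 0.679]
force: [-0.4, -1.1, 0.2]
finger_gap: 0.002
```

Run:
```python
from h import *
tcp();t=shot("top");table(t);s=shot("side");print(blobs(s,(20,120,100),(35,255,255),(310,140,370,200),6))
hs=cv2.cvtColor(s,cv2.COLOR_BGR2HSV);m=cv2.inRange(hs,(0,150,80),(8,255,255))|cv2.inRange(hs,(172,150,80),(180,255,255))
k=np.zeros_like(m);k[195:235,285:345]=m[195:235,285:345];pts=cv2.findNonZero(k)
e=cv2.fitEllipse(pts);print(e);p=plane("side",e[0],.094)[:2]-AX;a=np.radians(-10.3)
print("ring in stand frame",p@[np.cos(a),np.sin(a)],p@[-np.sin(a),np.cos(a)])
print("point_a/b etc. red/green", blobs(t,(5,150,100),(12,255,255),(400,180,435,230),6),blobs(t,(45,120,60),(80,255,255),(400,180,435,230),4))
from station import ticket
if status.sense()["tcp_pos"][2]>.15: ticket.sign_off()
```

```text
t 25.1 r 0.152241618761698 bearing 150.29899568337797 yaw -32.64996195205893 [0.4723 0.1384 0.2011] [-0.4275 -1.1344  0.2096]
cores [49.8536 49.1808 49.1537 49.8759 49.1691 48.2408] phase to -10.3: excess -0.454346022588575 6
ring part 28 159.71773785386193 0.05362221814676633
ring part 12 -159.83355110455915 0.05733736431707926
[(array([341.05, 180.65]), 20, [7, 4])]
((303.73956298828125, 212.88607788085938), (10.325480461120605, 16.563583374023438), 88.14248657226562)
ring in stand frame -0.05084946363841175 -0.008985915955666517
point_a/b etc. red/green [(array([419.53, 206.8 ]), 76, [10, 9])] [(array([419.24, 189.8 ]), 25, [6, 5])]
the job is handed in; nothing more can be done
```

The table is locked with the red-ringed core facing the stand's front. I handed the job in at about 25 s of the 72 s allowed.

I pushed the table about 116° clockwise by a rim bar, put the index pin in the guide, and eased the table on until the pin dropped.

- **Lock proof:** I held a push of about 11 N on a bar for over 0.5 s. The table took up its play and then stood solid. No end-of-move force reading on the stand or table passed about 12 N, against the 20 N limit.
- **Pin:** the knob's top sits at image row 180.6, against 180.3 expected when home and 176.6 when riding. It looks upright.
- **Table angle:** the cores are within 0.5° of the locked position.
- **Ring:** it looks to be down on its core, measured at about x −51 mm and y −9 mm in the stand frame, so within the 13 mm limit. The red blobs I measured were only fragments of the ring, so the y figure is rough. The ring hangs off-centre on its core.
- **Other things:** both grinding points looked unmoved, and I saw no sign of anything else shifting. I did not re-measure the bottle, gauge, jar, brush or spanner at the end.

No check failed. The triangulated core tops came out about 10 mm low, because the side view's masks include the cores' sides. I used the stated height instead, and it matched the 53 mm core radius.

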